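Rock the stuck hard drive out of its dock

TASK

The hard drive with the red label is stuck in its upright dock. Grip it by the top, do not yank it straight up: rock it side to side along its width, leaning it first clearly towards the dock's blue lamp and then clearly past upright the other way, until it comes free; then lift it just clear and finish while holding it still and upright, two or three centimetres above its own dock. Leave the green-labelled drive and everything else on the bench as they are.

Things in the scene. Friction and masses are not known exactly. Their poses are not given: they have to be found in the camera images.
- drive_red: Bare 3.5 inch hard drive with red label and red top strip, standing on end in its dock: 26 mm thick (its x), 102 mm wide (its y, +y end towards the dock's blue lamp), 147 mm tall (its z), 0.45 to 0.65 kg. Origin: centre of its underside. It has a small notch in each narrow edge, 9 to 20 mm above the underside. The faces above the dock are flat; the part above 50 mm from the underside is free to grip across the 26 mm.
- red_top (a point): Centre of the red drive's top face, 147 mm above its underside.
- red_lamp_foot (a point): Point on the underside of the red drive, 46.5 mm from its middle towards the lamp end (its +y).
- red_far_foot (a point): Point on the underside of the red drive, 46.5 mm from its middle away from the lamp (its -y).
- dock_red: Black drive dock fixed to the bench that holds the red drive: 70 mm (its x) by 170 mm (its y) by 65 mm tall. Origin: centre of its underside; z up. The slot is 28 mm wide in x, 45 mm deep and 114 mm long in y at the mouth, so the seated drive can lean 0.13 rad or somewhat more each way along y and at most 0.05 rad in x.
- red_lamp (a point): Centre of the blue lamp bar (44 by 16 mm) on top of the red drive's dock, at its +y end, 73 mm from the dock's middle.
- red_catch_lamp (a point): Spring ball catch low in the slot's lamp end, sitting in the drive's notch, 11 mm above the slot's floor. It holds its end of the drive down with about 15 to 20 N and lets go once that end has risen 7 to 8 mm; 13 mm up, the end rests on top of the ball. Leaning the top towards the far end lifts this end.
- red_catch_far (a point): Same catch at the slot's other end. Leaning the top towards the lamp pivots the drive on its lamp-end foot and lifts the far foot out of this catch. A straight pull has to beat both catches at once (about 40 N).
- red_seat (a point): Centre of the slot's floor, 20 mm above the bench: where the seated drive's underside stands.
- drive_green: Same kind of drive with green label and green top strip, seated in the other dock. To be left alone. Origin: centre of its underside.
- dock_green: Same kind of dock, fixed to the bench, holding the green drive. Origin: centre of its underside.
- screwdriver: Loose screwdriver with yellow handle, 190 mm, lying on the bench; bystander.
- screw_tray: Loose blue screw tray, 120 by 90 by 25 mm; bystander. Origin: centre of its underside.
- case_fan: Loose black case fan, 80 by 80 by 25 mm; bystander. Origin: centre of its underside.
- heatsink: Loose finned heat sink with copper base, 80 by 80 by 42 mm; bystander. Origin: centre of its underside.
- memory_module: Loose grey memory module lying flat, 133 by 34 by 8 mm; bystander. Origin: centre of its underside.
- air_can: Standing blue can, 60 mm across, 120 mm tall; bystander. Origin: centre of its underside.
Not all that is in view belongs to the job. What is shaped like the drive_red but yellow is not meant.

How it is judged (in metres and radians):
On the way, in this order (a step that is already met when the one before it is completed fails the run):
1. the red drive, still in its slot, is leaned at least 0.05 rad towards the lamp end of its dock (angle between drive_red's own z axis and vertical above 0.05 rad and y of red_top in the frame of dock_red above 0.004 m and z of drive_red in the frame of dock_red below 0.045 m and horizontal distance between drive_red and dock_red below 0.02 m), for 0.1 s.
2. still in its slot, it is then leaned at least 0.05 rad the other way (angle between drive_red's own z axis and vertical above 0.05 rad and y of red_top in the frame of dock_red below -0.004 m and z of drive_red in the frame of dock_red below 0.055 m and horizontal distance between drive_red and dock_red below 0.025 m), for 0.1 s.
At the end, for the whole second after the job is handed in: The red drive hangs in the gripper, both feet 5 to 60 mm above the top of its dock (70 to 125 mm above the bench), within 50 mm of straight above the dock, within 0.25 rad of upright, still (under 0.03 m/s), touching the fingers and not the dock; the green drive is where it was (z of red_lamp_foot in the frame of dock_red between 0.07 and 0.125 m and z of red_far_foot in the frame of dock_red between 0.07 and 0.125 m and horizontal distance between drive_red and dock_red below 0.05 m and angle between drive_red's own z axis and vertical below 0.25 rad and linear speed of drive_red below 0.03 m/s and contact force between drive_red and the fingers above 1 N and contact force between drive_red and dock_red below 0.1 N and distance of drive_green from where it was at the start of the episode below 0.008 m); the arm keeps its last pose, push and grip.
It fails at once if the green drive is disturbed (8 mm) (distance of drive_green from where it was at the start of the episode above 0.008 m).
It fails at once if a bystander is pushed more than 20 mm (distance of any of screwdriver, screw_tray, case_fan, heatsink, memory_module, air_can from where it was at the start of the episode above 0.02 m).
It also fails if it takes over 34 s, if anything falls off the work surface, if the arm or the gripper's body presses on something with over 40 N, if the wrist force passes 120 N, or if a joint passes its speed limit or range.

ROBOT

A 7-joint arm with a two-finger parallel gripper is mounted at the origin on the work surface. World frame = base frame: x ahead of the robot, y to its left, z up, the work surface at z = 0. Lengths are in m, angles in degrees, forces in N, time in s.
With the tool pointing down it reaches from about 0.425 to 0.875 m from the base axis. Payload 4.7 kg.
Tool frame: the origin (TCP) lies between the finger pads; the fingertips stand 14 mm ahead of it and the grasp point (between the pads) lies 5 mm behind it (env.tip_reach is the distance from the TCP to the fingertips, in m); z points along the fingers, y is the direction in which the jaws open and shut (so a half turn about z gives the same grasp; the last joint's range is limited). The gripper opens to 87 mm and grips with 3 to 60 N. Pads are 19 mm wide; open, the fingers measure 117 mm over their backs; the gripper's body (75 mm by 190 mm) begins 51 mm behind the grasp point.
Start: joints at [0.808, 18.392, -4.016, 83.108, 1.295, 78.541, -3.26], TCP at [0.65, -0, 0.237] pointing down, gripper open.
Joint ranges: [-163.93, 163.93], [-17.29, 119.83], [-79.2, 71.16], [3.27, 140.29], [-89.18, 269.18], [5.43, 117.66], [-154.24, 154.24]. Speed limits (degrees/s): [147.25, 147.25, 180, 180, 180, 180, 180].

INTERFACE

Orientations are given as [roll, pitch, yaw] about the fixed x, y, z axes, in that order (R = Rz(yaw) Ry(pitch) Rx(roll)).
In Python, from cell import env gives the robot as it stands. The module is installed in compiled form; this text tells all that it offers.
- The arm moves only by the shell command python3 -m pendant 'ROWS' [FORCE]. ROWS is JSON, a list of rows, each an object of numbers: "rx", "ry", "rz": the turn, a rotation vector about the tool's x, y, z in degrees; "tx", "ty", "tz": the shift along the tool's x, y, z in mm; "jaw": the finger opening in mm, from 0 to 87. In form: [{"rx": .., "ry": .., "rz": .., "tx": .., "ty": .., "tz": .., "jaw": ..}, ...]. A call has 1 to 20 rows; each row shifts and turns the commanded pose from where the row before left it, along the tool's axes as they then stand; what a row does not reach is not made up. A row lasts 1/12 s, in which the tool goes at most 41.7 mm and 7.16 degrees, less where a joint would pass 70% of its speed; a pose out of reach is approached as far as the arm can. A call with a gripper value outside its range is refused whole. The fingers move at their own pace and stop on an object; FORCE is the grip in N (left out, the last holds). Time passes only in rows, so rows that do not move let the fingers close. It gives the time, the measured TCP pose, the force and the opening at its end, in the units of the state.
- env.get_obs(): the state, without advancing time (a new reading comes with each control period).
- env.read_camera(name): name is "scene" or "side" or "wrist"; returns a dict with "img" (480x640x3 uint8, red, green, blue), "range_z" (480x640 float32, m along the optical axis (not along the pixel's ray), 0 where there is no reading), "vertical_fov" (degrees; the focal length in pixels is half the picture's height over the tangent of half this angle, whatever the lens; pixels are square), "cx", "cy" (the principal point, pixels), "distortion" ([k1, k2, p1, p2, k3] as OpenCV has them; the pictures are not rectified), "world_to_cam" (4x4, takes a point from world to camera coordinates). Camera axes: x right, y up, looking along -z (the intrinsics and any distortion apply to the point x, -y, -z); pixel columns grow to the right and rows downward; lengths in m; the calibration is good to about 2 mm. A picture is of the moment at which its call begins.
- env.sign_off(): hands the job in, once; it reports no verdict.
The state is a dict: "time_s": time; "qpos": joint angles; "joint_velocities": joint speeds; "effort": joint torques, N m; "tool_pos": TCP position; "tool_rot": TCP orientation; "force": force on the tool from outside, world axes, zero at the start; "wrist_torque": the same for the moment, N m; "grip_width": finger opening in m.
Only numpy, scipy, OpenCV 4.12 (cv2) and the standard library are available. Lean on these libraries where they do the work, as an engineer would, in place of code of your own. Each camera call takes 0.05 s, during which the arm holds its last target.

## Working session

There is one attempt and no reset: what is moved stays moved. The work goes in short steps, Python scripts to look and compute and a shell command to move; the robot and the scene stay as the last step left them, time stands still between calls to the robot, and variables do not carry over. Pictures are saved under pics/ and viewed, and the job is handed in when it is done.

```bash
mkdir -p pics
python3 - <<'E'
from cell import env
import cv2,numpy as np
o=env.get_obs();print({k:np.round(v,3) for k,v in o.items()})
for n in("scene","side","wrist"):
    c=env.read_camera(n);cv2.imwrite(f"pics/{n}0.png",c["img"][:,:,::-1])
    np.savez(f"{n}0.npz",**c)
    print(n,c["vertical_fov"],c["cx"],c["cy"],c["distortion"],np.round(c["world_to_cam"],3).tolist())
E
```

```text
{'time_s': np.float64(0.0), 'qpos': array([ 0.809, 18.438, -4.015, 83.175,  1.296, 78.541, -3.26 ]), 'joint_velocities': array([ 0.086, -0.042, -0.002, -0.038, -0.091,  0.058, -0.073]), 'effort': array([-0.0000e+00, -4.9128e+01, -4.0400e-01, -3.1253e+01, -6.4000e-02,
        4.4000e-02,  0.0000e+00]), 'tool_pos': array([ 0.649, -0.   ,  0.235]), 'tool_rot': array([-1.79891e+02,  6.00000e-03,  9.00000e+01]), 'force': array([-0.059, -0.158, -0.467]), 'wrist_torque': array([0.016, 0.033, 0.006]), 'grip_width': np.float64(0.087)}
scene 49.99682099459713 317.8344837966326 248.0348719019963 [-0.04672928  0.          0.          0.          0.        ] [[-0.016, 1.0, 0.002, 0.008], [-0.799, -0.014, 0.601, 0.339], [0.601, 0.008, 0.8, -1.67], [0.0, 0.0, 0.0, 1.0]]
side 57.47511974165486 328.38011858595223 235.93168093309723 [0.00820979 0.         0.         0.         0.        ] [[-0.866, -0.5, -0.003, 0.437], [0.34, -0.593, 0.73, -0.269], [-0.366, 0.631, 0.684, -0.974], [0.0, 0.0, 0.0, 1.0]]
wrist 61.69056487981042 322.30778920808973 239.54428398737193 [-0.04465914  0.          0.          0.          0.        ] [[1.0, -0.0, -0.001, -0.649], [-0.0, 0.962, -0.273, 0.032], [0.001, 0.273, 0.962, -0.389], [0.0, 0.0, 0.0, 1.0]]
```

View pics/scene0.png

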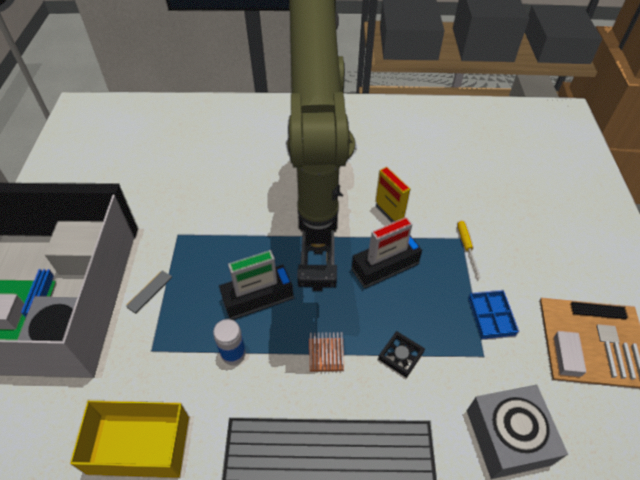

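View pics/side0.png

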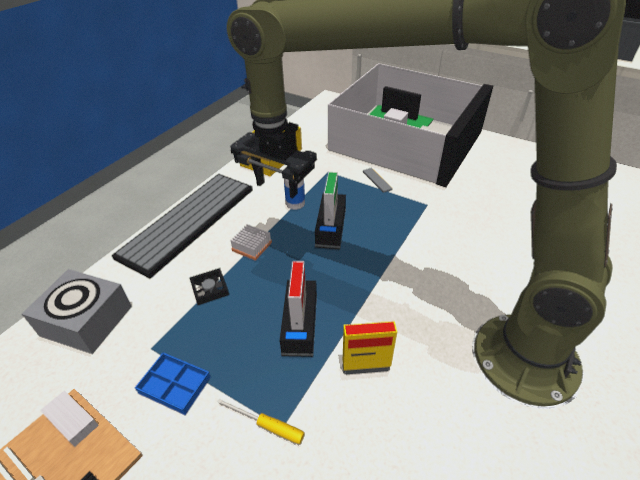

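View pics/wrist0.png

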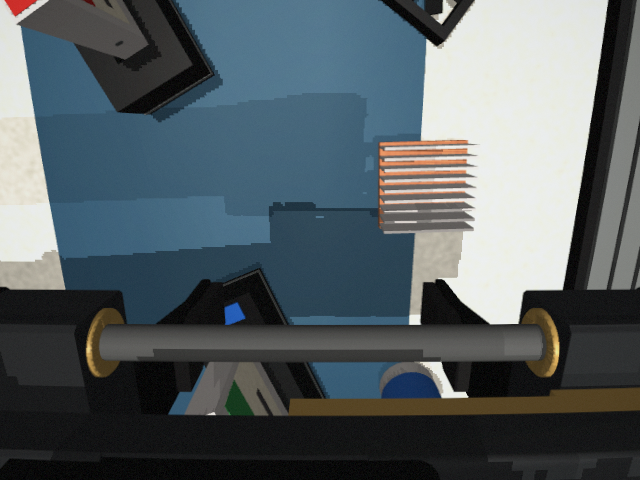

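The scene view shows the red drive at about (390,245) with its dock's lamp at (413,245), the yellow decoy at (393,195) and the green drive at (253,275). The side view shows the red top at (297,280) and its lamp at (296,336). Next I'll measure the red drive and dock.

```bash
cat > h.py <<'E'
import numpy as np,cv2
def cloud(c):
    f=240/np.tan(np.radians(c["vertical_fov"])/2)
    K=np.array([[f,0,c["cx"]],[0,f,c["cy"]],[0,0,1.]])
    v,u=np.mgrid[0:480,0:640]
    p=cv2.undistortPoints(np.stack([u,v],-1).reshape(-1,1,2).astype(float),K,np.array(c["distortion"],float)).reshape(480,640,2)
    z=c["range_z"].astype(float)
    P=np.stack([p[...,0]*z,-p[...,1]*z,-z,np.ones_like(z)],-1)
    W=P@np.linalg.inv(c["world_to_cam"]).T
    return W[...,:3],z>0
E
python3 - <<'E'
from h import *
for n in("scene","side"):
    c=dict(np.load(f"{n}0.npz"));W,ok=cloud(c);im=c["img"].astype(int)
    hsv=cv2.cvtColor(c["img"],cv2.COLOR_RGB2HSV)
    H,S,V=[hsv[...,i].astype(int) for i in range(3)]
    for nm,m in(("red",((H<8)|(H>172))&(S>150)&(V>90)),("green",(H>50)&(H<80)&(S>120)),("blue",(H>100)&(H<125)&(S>180)&(V>130)),("yellow",(H>20)&(H<35)&(S>150))):
        m=(m&ok).astype(np.uint8)
        k,l,s,ce=cv2.connectedComponentsWithStats(m)
        for i in range(1,k):
            if s[i,4]<40:continue
            p=W[l==i]; 
            if abs(p[:,1]).max()>.6:continue
            print(n,nm,s[i].tolist(),np.round(np.median(p,0),3),"zrange",np.round(np.percentile(p[:,2],[2,50,98]),3))
            if nm in("red","green"):
                zt=np.percentile(p[:,2],95);t=p[abs(p[:,2]-zt)<.006]
                r=cv2.minAreaRect((t[:,:2]*1000).astype(np.float32));print("   top",zt.round(3),r,np.round(cv2.boxPoints(r)))
    # dock top z 0.065 in area
    t=W[ok&(abs(W[...,2]-.065)<.006)&(W[...,0]>.4)&(W[...,0]<.9)&(abs(W[...,1])<.35)&(V<70)]
    for sgn in(1,-1):
        q=t[t[:,1]*sgn>0.08]
        if len(q)>50:
            r=cv2.minAreaRect((q[:,:2]*1000).astype(np.float32));print("  dock",sgn,len(q),r)
E
```

```text
scene red [383, 168, 24, 22, 146] [0.299 0.202 0.146] zrange [0.142 0.146 0.15 ]
   top 0.149 ((297.228515625, 201.5865020751953), (87.82754516601562, 20.35826873779297), 35.58535385131836) [[256. 184.]
 [267. 168.]
 [339. 219.]
 [327. 235.]]
scene red [374, 219, 36, 18, 230] [0.483 0.18  0.166] zrange [0.162 0.166 0.17 ]
   top 0.169 ((483.4346008300781, 177.8484344482422), (21.093889236450195, 94.01878356933594), 31.350271224975586) [[450. 213.]
 [499. 132.]
 [517. 143.]
 [468. 223.]]
scene green [231, 252, 40, 18, 259] [ 0.587 -0.153  0.166] zrange [0.161 0.166 0.17 ]
   top 0.169 ((587.6700439453125, -153.2269287109375), (20.97064971923828, 91.8581771850586), 23.354127883911133) [[ 560. -115.]
 [ 596. -200.]
 [ 616. -191.]
 [ 579. -107.]]
scene green [237, 265, 35, 16, 187] [ 0.601 -0.149  0.139] zrange [0.126 0.139 0.15 ]
   top 0.15 ((601.2528686523438, -147.37013244628906), (5.3376688957214355, 79.5360336303711), 21.835664749145508) [[ 584. -111.]
 [ 614. -185.]
 [ 619. -183.]
 [ 589. -109.]]
scene blue [409, 238, 9, 11, 62] [0.454 0.248 0.065] zrange [0.061 0.065 0.071]
scene
[... 2086 characters left out ...]
0.894 -0.459  0.06 ] zrange [0.009 0.06  0.383]
side yellow [260, 158, 24, 10, 116] [ 0.895 -0.295  0.046] zrange [0.005 0.046 0.318]
side yellow [240, 163, 13, 7, 48] [ 0.987 -0.281  0.008] zrange [-0.     0.008  0.039]
side yellow [263, 168, 12, 8, 60] [ 0.903 -0.282  0.014] zrange [0.005 0.014 0.211]
side yellow [343, 325, 54, 46, 1311] [0.29  0.212 0.075] zrange [0.024 0.075 0.148]
side yellow [257, 414, 47, 30, 647] [0.375 0.409 0.023] zrange [0.014 0.023 0.028]
  dock 1 928 ((650.0656127929688, 272.4653625488281), (459.5401916503906, 168.88916015625), 28.766427993774414)
  dock -1 455 ((585.5018310546875, -152.90155029296875), (70.21456146240234, 168.56350708007812), 23.17615509033203)
```

```bash
python3 -m pendant '[{"tx":22,"ty":-21},{"tx":22,"ty":-21},{"tx":22,"ty":-21},{"tx":22,"ty":-21},{"tx":22,"ty":-21},{"tx":22,"ty":-21},{"tx":22,"ty":-21},{"tx":22,"ty":-21},{"rz":-5},{"rz":-5},{"rz":-5},{"rz":-5},{"rz":-5},{"rz":-5},{"jaw":87},{"jaw":87}]' 30
python3 - <<'E'
from h import *
from cell import env
for n in("wrist","side"):
    c=env.read_camera(n);cv2.imwrite(f"pics/{n}1.png",c["img"][:,:,::-1])
    W,ok=cloud(c);hsv=cv2.cvtColor(c["img"],cv2.COLOR_RGB2HSV);H,S,V=[hsv[...,i].astype(int) for i in range(3)]
    m=((H<8)|(H>172))&(S>150)&(V>90)&ok&(abs(W[...,2]-.167)<.007)
    t=W[m]
    if len(t)>30: print(n,np.median(t,0),cv2.minAreaRect((t[:,:2]*1000).astype(np.float32)))
E
```

```text
wrist [0.49712224 0.13562928 0.16624579] ((498.3238220214844, 134.23599243164062), (7.448880195617676, 16.712583541870117), 86.58663940429688)
side [0.47908484 0.18078967 0.16837943] ((480.0169372558594, 178.62831115722656), (20.41080093383789, 93.51927947998047), 28.570981979370117)invalid input at $[0]: expected keys rx, ry, rz, tx, ty, tz, jaw
```

```bash
python3 -m pendant '[{"rx":0,"ry":0,"rz":0,"tx":22,"ty":-21,"tz":0,"jaw":87},{"rx":0,"ry":0,"rz":0,"tx":22,"ty":-21,"tz":0,"jaw":87},{"rx":0,"ry":0,"rz":0,"tx":22,"ty":-21,"tz":0,"jaw":87},{"rx":0,"ry":0,"rz":0,"tx":22,"ty":-21,"tz":0,"jaw":87},{"rx":0,"ry":0,"rz":0,"tx":22,"ty":-21,"tz":0,"jaw":87},{"rx":0,"ry":0,"rz":0,"tx":22,"ty":-21,"tz":0,"jaw":87},{"rx":0,"ry":0,"rz":0,"tx":22,"ty":-21,"tz":0,"jaw":87},{"rx":0,"ry":0,"rz":0,"tx":22,"ty":-21,"tz":0,"jaw":87},{"rx":0,"ry":0,"rz":-5,"tx":0,"ty":0,"tz":0,"jaw":87},{"rx":0,"ry":0,"rz":-5,"tx":0,"ty":0,"tz":0,"jaw":87},{"rx":0,"ry":0,"rz":-5,"tx":0,"ty":0,"tz":0,"jaw":87},{"rx":0,"ry":0,"rz":-5,"tx":0,"ty":0,"tz":0,"jaw":87},{"rx":0,"ry":0,"rz":-5,"tx":0,"ty":0,"tz":0,"jaw":87},{"rx":0,"ry":0,"rz":-5,"tx":0,"ty":0,"tz":0,"jaw":87},{"rx":0,"ry":0,"rz":0,"tx":0,"ty":0,"tz":0,"jaw":87},{"rx":0,"ry":0,"rz":0,"tx":0,"ty":0,"tz":0,"jaw":87}]' 30
python3 - <<'E'
from h import *
from cell import env
for n in("wrist","side"):
    c=env.read_camera(n);cv2.imwrite(f"pics/{n}1.png",c["img"][:,:,::-1])
    W,ok=cloud(c);hsv=cv2.cvtColor(c["img"],cv2.COLOR_RGB2HSV);H,S,V=[hsv[...,i].astype(int) for i in range(3)]
    m=((H<8)|(H>172))&(S>150)&(V>90)&ok&(abs(W[...,2]-.167)<.007)
    t=W[m]
    if len(t)>30: print(n,np.median(t,0),cv2.minAreaRect((t[:,:2]*1000).astype(np.float32)))
print(env.get_obs()["qpos"].round(1))
E
```

```text
time_s: 1.58
tool_pos: [0.482, 0.176, 0.2365]
tool_rot: [-180.0, 0.0, 119.9]
force: [0.5, 0.7, 0.2]
grip_width: 0.087
wrist [0.47788005 0.18343513 0.16625171] ((479.6759033203125, 180.3690185546875), (21.736324310302734, 89.79977416992188), 28.323501586914062)
side [0.47892745 0.18093667 0.16853395] ((479.9715881347656, 178.80743408203125), (20.485458374023438, 92.3465576171875), 28.48192024230957)
[-10.1   2.3 -13.2 101.9   0.5  75.8   6.4]
```

View pics/wrist1.png

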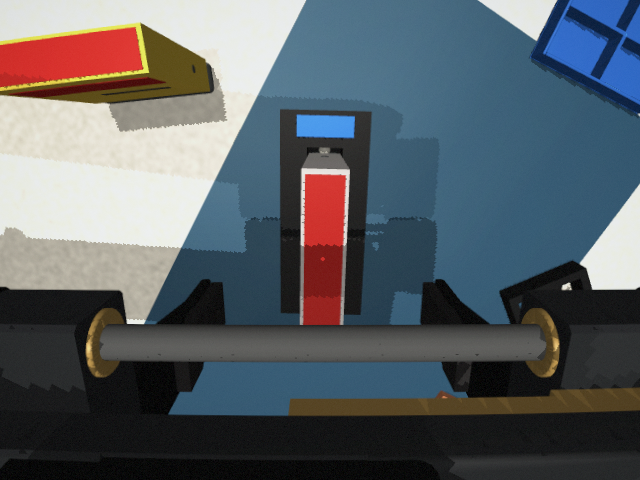

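View pics/side1.png

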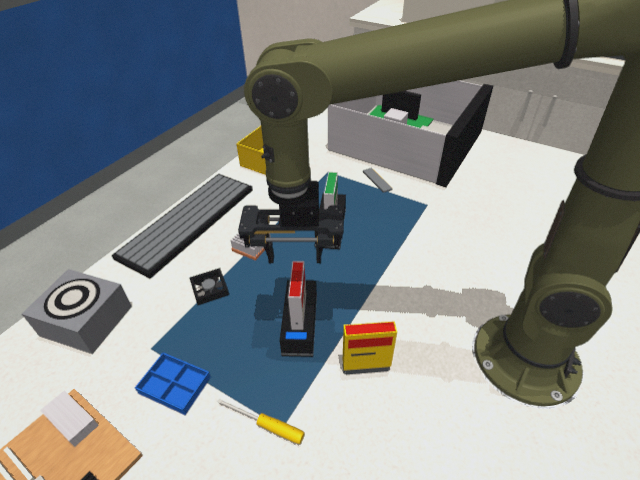

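The wrist view shows the red strip centred between the fingers (column 325) with the lamp at the top of the picture (326,126). The side view agrees. Going down and gripping.

```bash
python3 -m pendant '[{"rx":0,"ry":0,"rz":1,"tx":3,"ty":0,"tz":0,"jaw":87},{"rx":0,"ry":0,"rz":0,"tx":0,"ty":0,"tz":14,"jaw":87},{"rx":0,"ry":0,"rz":0,"tx":0,"ty":0,"tz":14,"jaw":87},{"rx":0,"ry":0,"rz":0,"tx":0,"ty":0,"tz":14,"jaw":87},{"rx":0,"ry":0,"rz":0,"tx":0,"ty":0,"tz":14,"jaw":87},{"rx":0,"ry":0,"rz":0,"tx":0,"ty":0,"tz":14,"jaw":87},{"rx":0,"ry":0,"rz":0,"tx":0,"ty":0,"tz":14,"jaw":87},{"rx":0,"ry":0,"rz":0,"tx":0,"ty":0,"tz":8,"jaw":87},{"rx":0,"ry":0,"rz":0,"tx":0,"ty":0,"tz":6,"jaw":87},{"rx":0,"ry":0,"rz":0,"tx":0,"ty":0,"tz":0,"jaw":87}]' 30
python3 -m pendant '[{"rx":0,"ry":0,"rz":0,"tx":0,"ty":0,"tz":0,"jaw":40},{"rx":0,"ry":0,"rz":0,"tx":0,"ty":0,"tz":0,"jaw":40},{"rx":0,"ry":0,"rz":0,"tx":0,"ty":0,"tz":0,"jaw":30},{"rx":0,"ry":0,"rz":0,"tx":0,"ty":0,"tz":0,"jaw":20},{"rx":0,"ry":0,"rz":0,"tx":0,"ty":0,"tz":0,"jaw":10},{"rx":0,"ry":0,"rz":0,"tx":0,"ty":0,"tz":0,"jaw":10},{"rx":0,"ry":0,"rz":0,"tx":0,"ty":0,"tz":0,"jaw":10},{"rx":0,"ry":0,"rz":0,"tx":0,"ty":0,"tz":0,"jaw":10}]' 50
python3 - <<'E'
from h import *
from cell import env
c=env.read_camera("side");cv2.imwrite("pics/side2.png",cv2.resize(c["img"][180:380,200:460,::-1],None,fx=3,fy=3))
o=env.get_obs();print(o["wrist_torque"],o["force"],o["tool_pos"],o["qpos"].round(1))
E
```

```text
time_s: 2.52
tool_pos: [0.4798, 0.1784, 0.1375]
tool_rot: [-179.9, -0.0, 119.0]
force: [-1.2, 1.0, 0.7]
grip_width: 0.0871
time_s: 3.18
tool_pos: [0.4806, 0.1786, 0.1386]
tool_rot: [180.0, 0.0, 119.0]
force: [-0.4, 0.1, 0.4]
grip_width: 0.0413
[ 0.04790807 -0.00715381  0.06002903] [-0.54063095 -0.0039425  -0.04562935] [0.48051483 0.17858091 0.13859522] [-10.6   6.6 -13.6 109.1   1.7  64.5   4.2]
```

View pics/side2.png

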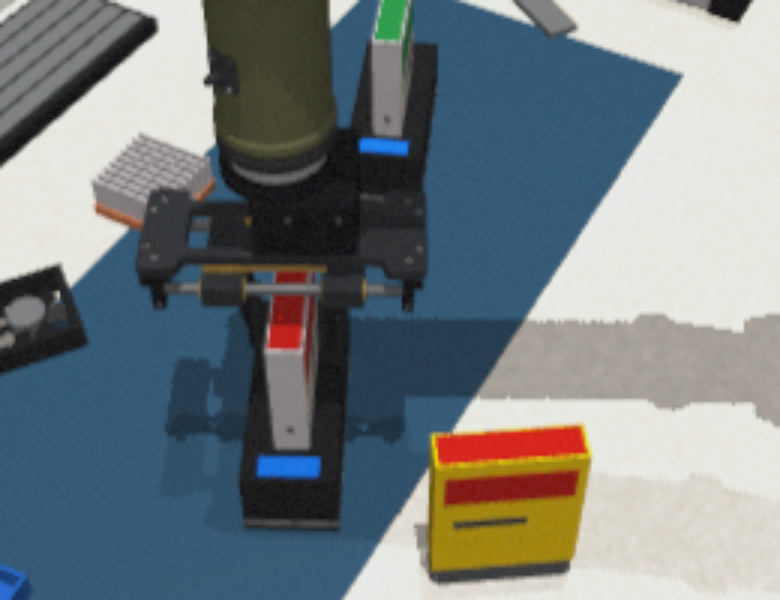

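The zoomed side view shows the fingers around the red drive and still closing. Opening is 41 mm and nothing is touching yet.

```bash
python3 -m pendant '[{"rx":0,"ry":0,"rz":0,"tx":0,"ty":0,"tz":0,"jaw":10},{"rx":0,"ry":0,"rz":0,"tx":0,"ty":0,"tz":0,"jaw":10},{"rx":0,"ry":0,"rz":0,"tx":0,"ty":0,"tz":0,"jaw":10},{"rx":0,"ry":0,"rz":0,"tx":0,"ty":0,"tz":0,"jaw":10},{"rx":0,"ry":0,"rz":0,"tx":0,"ty":0,"tz":0,"jaw":10},{"rx":0,"ry":0,"rz":0,"tx":0,"ty":0,"tz":0,"jaw":0},{"rx":0,"ry":0,"rz":0,"tx":0,"ty":0,"tz":0,"jaw":0}]' 60
python3 - <<'E'
from cell import env
o=env.get_obs();print(o["wrist_torque"],o["force"],o["tool_pos"],o["grip_width"])
E
```

```text
time_s: 3.82
tool_pos: [0.4805, 0.1786, 0.1386]
tool_rot: [180.0, 0.0, 119.0]
force: [0.6, -0.0, -0.2]
grip_width: 0.0254
[ 0.0708475  -0.05683014  0.01105626] [ 0.60160416 -0.02348099 -0.21914536] [0.48052447 0.17858141 0.13856009] 0.025419841778023786
```

```bash
python3 -m pendant '[{"rx":0,"ry":-1.1,"rz":0,"tx":2.3,"ty":0,"tz":-0.9,"jaw":0},{"rx":0,"ry":-1.1,"rz":0,"tx":2.3,"ty":0,"tz":-0.9,"jaw":0},{"rx":0,"ry":-1.1,"rz":0,"tx":2.3,"ty":0,"tz":-0.9,"jaw":0},{"rx":0,"ry":-1.1,"rz":0,"tx":2.3,"ty":0,"tz":-0.9,"jaw":0},{"rx":0,"ry":-1.1,"rz":0,"tx":2.3,"ty":0,"tz":-0.9,"jaw":0},{"rx":0,"ry":-1.1,"rz":0,"tx":2.3,"ty":0,"tz":-0.9,"jaw":0},{"rx":0,"ry":0,"rz":0,"tx":0,"ty":0,"tz":0,"jaw":0},{"rx":0,"ry":0,"rz":0,"tx":0,"ty":0,"tz":0,"jaw":0}]' 60
python3 - <<'E'
from h import *
from cell import env
o=env.get_obs();print(o["wrist_torque"],o["force"],o["tool_pos"],o["tool_rot"],o["grip_width"])
for n,b in(("side",(180,380,200,460)),("scene",(180,300,330,480))):
    c=env.read_camera(n);cv2.imwrite(f"pics/{n}3.png",cv2.resize(c["img"][b[0]:b[1],b[2]:b[3],::-1],None,fx=3,fy=3))
    W,ok=cloud(c);hsv=cv2.cvtColor(c["img"],cv2.COLOR_RGB2HSV);H,S,V=[hsv[...,i].astype(int) for i in range(3)]
    m=((H<8)|(H>172))&(S>150)&(V>90)&ok&(W[...,2]>.155)&(W[...,2]<.2)&(W[...,0]>.4)
    t=W[m];s=(t[:,:2]-[.4805,.179])@[-.48,.877]
    print(n,len(t),s.min(),s.max(),"slope",np.polyfit(s,t[:,2],1))
E
```

```text
time_s: 4.48
tool_pos: [0.4734, 0.191, 0.1429]
tool_rot: [-180.0, 6.6, 119.0]
force: [0.8, 0.1, -3.2]
grip_width: 0.0255
[ 0.3784723  -0.05885162 -0.02978414] [ 0.78091929  0.06077787 -3.15025512] [0.47344114 0.19098005 0.14285499] [-179.97524992    6.56082827  119.03003021] 0.02553416001138904
side 189 0.005387600411626885 0.06290655949747359 slope [-0.11051659  0.17439866]
scene 71 -0.028499442794402273 0.003160262446341833 slope [-0.19114527  0.17060957]
```

View pics/scene3.png

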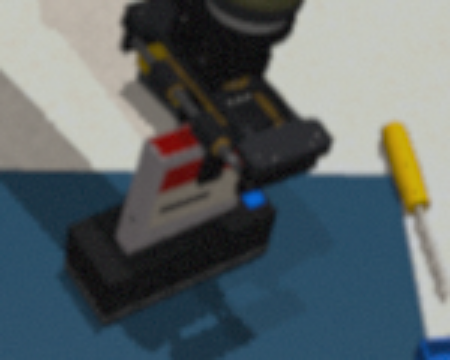

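The drive is leaned 0.11 rad to the lamp, its top slope matches the tool tilt, and the force on the tool is small, so the far catch has let go. Next I lean it the other way about the far foot.

```bash
python3 -m pendant '[{"rx":0,"ry":1.2,"rz":0,"tx":-2.5,"ty":0,"tz":-1,"jaw":0},{"rx":0,"ry":1.2,"rz":0,"tx":-2.5,"ty":0,"tz":-1,"jaw":0},{"rx":0,"ry":1.2,"rz":0,"tx":-2.5,"ty":0,"tz":-1,"jaw":0},{"rx":0,"ry":1.2,"rz":0,"tx":-2.5,"ty":0,"tz":-1,"jaw":0},{"rx":0,"ry":1.2,"rz":0,"tx":-2.5,"ty":0,"tz":-1,"jaw":0},{"rx":0,"ry":1.2,"rz":0,"tx":-2.5,"ty":0,"tz":-1,"jaw":0},{"rx":0,"ry":1.2,"rz":0,"tx":-2.5,"ty":0,"tz":-1,"jaw":0},{"rx":0,"ry":1.2,"rz":0,"tx":-2.5,"ty":0,"tz":-1,"jaw":0},{"rx":0,"ry":1.2,"rz":0,"tx":-2.5,"ty":0,"tz":-1,"jaw":0},{"rx":0,"ry":1.2,"rz":0,"tx":-2.5,"ty":0,"tz":-1,"jaw":0},{"rx":0,"ry":0,"rz":0,"tx":0,"ty":0,"tz":0,"jaw":0},{"rx":0,"ry":0,"rz":0,"tx":0,"ty":0,"tz":0,"jaw":0}]' 60
python3 - <<'E'
from h import *
from cell import env
o=env.get_obs();print(o["wrist_torque"],o["force"],o["tool_pos"],o["tool_rot"],o["grip_width"])
for n,b in(("side",(180,380,200,460)),("scene",(180,300,330,480))):
    c=env.read_camera(n);cv2.imwrite(f"pics/{n}4.png",cv2.resize(c["img"][b[0]:b[1],b[2]:b[3],::-1],None,fx=3,fy=3))
    W,ok=cloud(c);hsv=cv2.cvtColor(c["img"],cv2.COLOR_RGB2HSV);H,S,V=[hsv[...,i].astype(int) for i in range(3)]
    m=((H<8)|(H>172))&(S>150)&(V>90)&ok&(W[...,2]>.155)&(W[...,2]<.2)&(W[...,0]>.4)
    t=W[m];s=(t[:,:2]-[.4805,.179])@[-.48,.877]
    print(n,len(t),s.min(),s.max(),"slope",np.polyfit(s,t[:,2],1))
E
```

```text
time_s: 5.58
tool_pos: [0.4855, 0.171, 0.1548]
tool_rot: [179.9, -5.6, 119.0]
force: [-2.4, 4.7, 3.4]
grip_width: 0.0258
[ 1.04748415  0.6265607  -0.0199936 ] [-2.41781353  4.69040879  3.3635898 ] [0.48547274 0.17095557 0.15481974] [179.9275799   -5.58690193 118.98137644] 0.02583407234960033
side 236 -0.04746618422161092 0.035881686537647305 slope [0.05652737 0.18485055]
scene 50 -0.057563797850561024 -0.03385173052769763 slope [-0.10034868  0.17423132]
```

View pics/scene4.png

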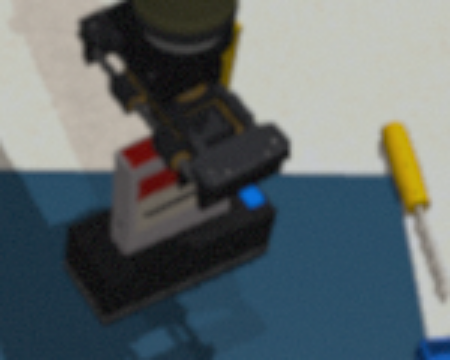

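View pics/side4.png

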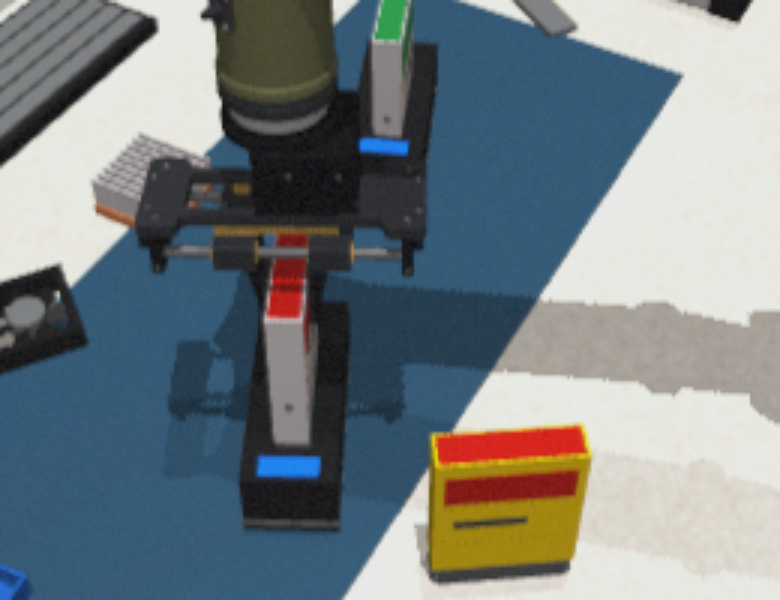

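The drive now leans away from the lamp. The fit gives 0.057 rad and the tool is at 0.098, so it has turned a little in the grip, and both feet have risen about 16 mm on average. That is too close to the 0.05 limit, so I'll lean further, pivoting near the slot mouth.

```bash
python3 -m pendant '[{"rx":0,"ry":1.2,"rz":0,"tx":-1.8,"ty":0,"tz":-1.1,"jaw":0},{"rx":0,"ry":1.2,"rz":0,"tx":-1.8,"ty":0,"tz":-1.1,"jaw":0},{"rx":0,"ry":1.2,"rz":0,"tx":-1.8,"ty":0,"tz":-1.1,"jaw":0},{"rx":0,"ry":0,"rz":0,"tx":0,"ty":0,"tz":0,"jaw":0},{"rx":0,"ry":0,"rz":0,"tx":0,"ty":0,"tz":0,"jaw":0}]' 60
python3 - <<'E'
from h import *
from cell import env
o=env.get_obs();print(o["wrist_torque"],o["force"],o["tool_pos"],o["tool_rot"],o["grip_width"])
for n,b in(("side",(180,380,200,460)),("scene",(180,300,330,480))):
    c=env.read_camera(n);cv2.imwrite(f"pics/{n}5.png",cv2.resize(c["img"][b[0]:b[1],b[2]:b[3],::-1],None,fx=3,fy=3));np.savez(f"{n}5.npz",**c)
    W,ok=cloud(c);hsv=cv2.cvtColor(c["img"],cv2.COLOR_RGB2HSV);H,S,V=[hsv[...,i].astype(int) for i in range(3)]
    s=(W[...,:2]-[.4805,.179])@[-.48,.877];q=(W[...,:2]-[.4805,.179])@[.877,.48]
    m=((H<8)|(H>172))&(S>150)&(V>90)&ok&(W[...,2]>.165)&(W[...,2]<.215)&(abs(q)<.012)
    print(n,m.sum(),s[m].min(),s[m].max(),"slope top",np.polyfit(s[m],W[...,2][m],1))
    if n=="side": # lamp-side narrow face
        f=ok&(abs(q)<.010)&(s>.02)&(s<.08)&(W[...,2]>.08)&(W[...,2]<.165)
        print("face",f.sum(),np.polyfit(W[...,2][f],s[f],1))
E
```

```text
time_s: 6.1
tool_pos: [0.4882, 0.1649, 0.1564]
tool_rot: [-180.0, -9.1, 119.0]
force: [-2.0, 4.7, -1.3]
grip_width: 0.026
[1.16309141 0.36384332 0.00669123] [-2.00746543  4.69233333 -1.34177945] [0.48817095 0.16489981 0.15643938] [-179.9881972    -9.10996053  118.96510686] 0.026007121114302298
side 235 -0.06641254518452215 0.02653323651525543 slope top [0.13740315 0.18870926]
face 273 [-0.13349414  0.05463991]
scene 49 -0.06670957315861378 -0.04565566049511298 slope top [0.05820799 0.18160809]
```

View pics/scene5.png

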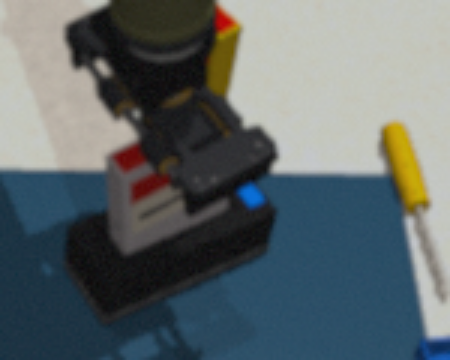

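The drive now leans 0.135 rad away from the lamp, with the top slope and the end face agreeing. Its underside is at about z = 0.039, with both feet clear of the catches. Next: straighten and lift.

```bash
python3 -m pendant '[{"rx":0,"ry":0,"rz":0,"tx":0,"ty":0,"tz":-3,"jaw":0},{"rx":0,"ry":-1.3,"rz":0,"tx":2.6,"ty":0,"tz":-3,"jaw":0},{"rx":0,"ry":-1.3,"rz":0,"tx":2.6,"ty":0,"tz":-3,"jaw":0},{"rx":0,"ry":-1.3,"rz":0,"tx":2.6,"ty":0,"tz":-3,"jaw":0},{"rx":0,"ry":-1.3,"rz":0,"tx":2.6,"ty":0,"tz":-3,"jaw":0},{"rx":0,"ry":-1.3,"rz":0,"tx":2.6,"ty":0,"tz":-3,"jaw":0},{"rx":0,"ry":-1.3,"rz":0,"tx":2.6,"ty":0,"tz":-3,"jaw":0},{"rx":0,"ry":0,"rz":0,"tx":0,"ty":0,"tz":0,"jaw":0}]' 60
cat > look.py <<'E'
import sys
from h import *
from cell import env
o=env.get_obs();print(o["wrist_torque"],o["force"],o["tool_pos"],o["tool_rot"],o["grip_width"])
for n,b in(("side",(180,380,200,460)),("scene",(180,300,330,480))):
    c=env.read_camera(n);cv2.imwrite(f"pics/{n}{sys.argv[1]}.png",cv2.resize(c["img"][b[0]:b[1],b[2]:b[3],::-1],None,fx=3,fy=3))
    W,ok=cloud(c);hsv=cv2.cvtColor(c["img"],cv2.COLOR_RGB2HSV);H,S,V=[hsv[...,i].astype(int) for i in range(3)]
    s=(W[...,:2]-[.4805,.179])@[-.48,.877];q=(W[...,:2]-[.4805,.179])@[.877,.48];z=W[...,2]
    m=((H<8)|(H>172))&(S>150)&(V>90)&ok&(z>.165)&(z<.27)&(abs(q)<.012)
    zt=np.percentile(z[m],98);
    print(n,m.sum(),zt,s[m].min(),s[m].max(),"slope top",np.polyfit(s[m],z[m],1))
    if n=="side":
        f=ok&(abs(q)<.010)&(s>.02)&(s<.08)&(z>.08)&(z<zt-.005)
        print("face",f.sum(),np.polyfit(z[f],s[f],1),z[f].min())
E
python3 look.py 6
```

```text
time_s: 6.87
tool_pos: [0.4819, 0.1757, 0.179]
tool_rot: [-180.0, -1.1, 119.1]
force: [-0.2, 0.4, -4.3]
grip_width: 0.0257
[ 0.06211932 -0.0075019   0.02610295] [-0.2339977   0.37395917 -4.3293597 ] [0.48187751 0.17570931 0.17895567] [-179.99214666   -1.05413205  119.10430345] 0.025698170326928362
side 226 0.21099648725572528 -0.031003450215758323 0.04348468972405474 slope top [-0.00725106  0.20856513]
face 363 [0.00396827 0.04444128] 0.08181953461887004
scene 62 0.20971881168346146 -0.04999750554923378 -0.02618004603829624 slope top [-0.05312429  0.2033661 ]
```

View pics/side6.png

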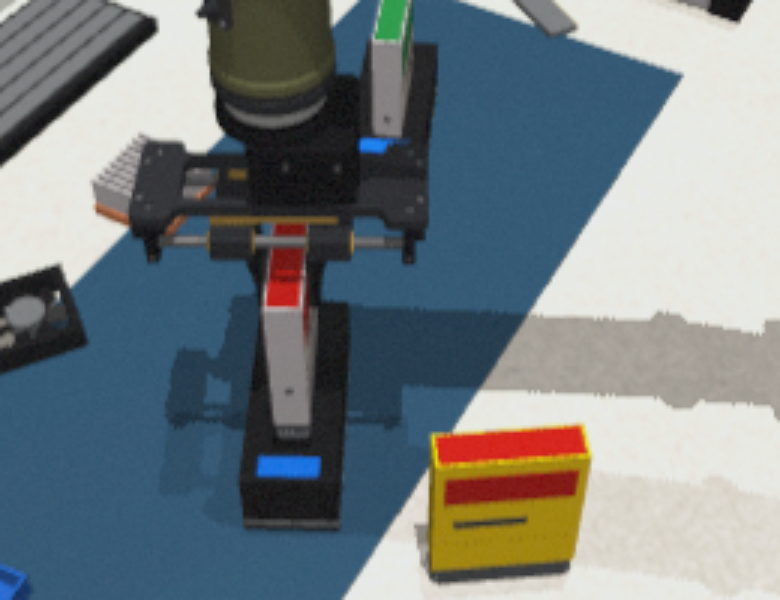

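The zoomed side view shows the drive upright (tilt under 0.01 rad) and raised in the slot. The tool carries only its weight (−4.3 N) and the underside is at about 0.060. I'll lift another 33 mm.

```bash
python3 -m pendant '[{"rx":0,"ry":0,"rz":0,"tx":0,"ty":0,"tz":-4,"jaw":0},{"rx":0,"ry":0,"rz":0,"tx":0,"ty":0,"tz":-5,"jaw":0},{"rx":0,"ry":0,"rz":0,"tx":0,"ty":0,"tz":-5,"jaw":0},{"rx":0,"ry":0,"rz":0,"tx":0,"ty":0,"tz":-5,"jaw":0},{"rx":0,"ry":0,"rz":0,"tx":0,"ty":0,"tz":-5,"jaw":0},{"rx":0,"ry":0,"rz":0,"tx":0,"ty":0,"tz":-4,"jaw":0},{"rx":0,"ry":0,"rz":0,"tx":0,"ty":0,"tz":-3,"jaw":0},{"rx":0,"ry":0,"rz":0,"tx":0,"ty":0,"tz":-2,"jaw":0},{"rx":0,"ry":0,"rz":0,"tx":0,"ty":0,"tz":0,"jaw":0},{"rx":0,"ry":0,"rz":0,"tx":0,"ty":0,"tz":0,"jaw":0},{"rx":0,"ry":0,"rz":0,"tx":0,"ty":0,"tz":0,"jaw":0},{"rx":0,"ry":0,"rz":0,"tx":0,"ty":0,"tz":0,"jaw":0}]' 60
python3 look.py 7
```

```text
time_s: 7.97
tool_pos: [0.4822, 0.1751, 0.2115]
tool_rot: [-180.0, -1.2, 119.0]
force: [-0.1, -0.4, -5.4]
grip_width: 0.0258
[ 0.02576338 -0.02975756 -0.09594189] [-0.08417732 -0.37255088 -5.43570332] [0.4822021  0.17511684 0.21153653] [-179.96586569   -1.20239036  119.00500241] 0.0257854034386958
side 245 0.24321290011333035 -0.036365731402329154 0.042658654881068604 slope top [-0.00155992  0.24126743]
face 434 [0.01753521 0.04131501] 0.09582611160704158
scene 67 0.24127290192629997 -0.05073006924578391 -0.022839321097936044 slope top [-0.04886056  0.23693186]
```

View pics/side7.png

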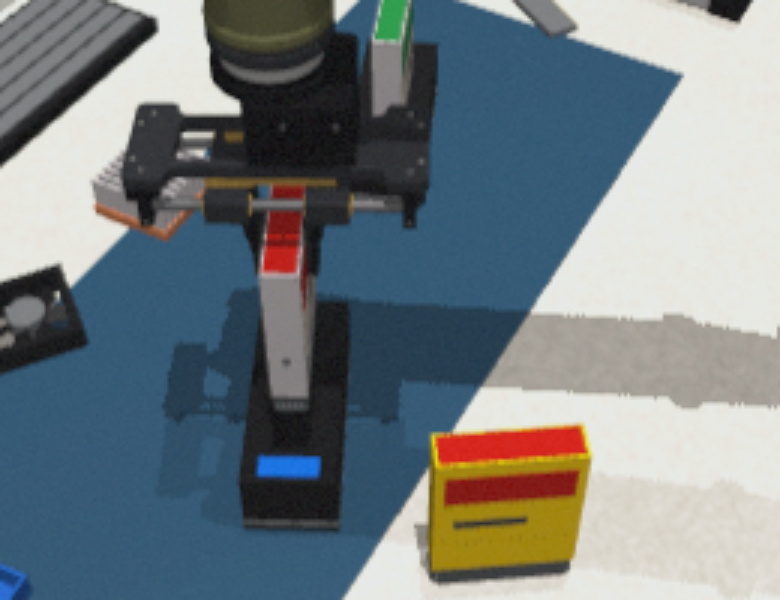

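View pics/scene7.png

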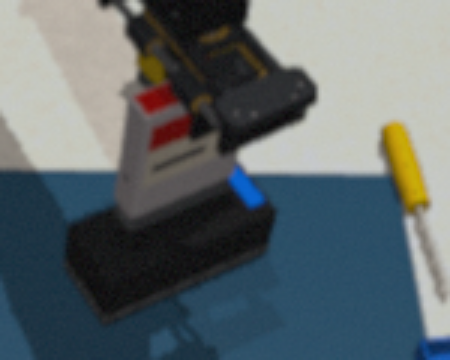

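Both views show the drive hanging upright above its dock. The underside is at about 0.093 m (28 mm clear), the tilt is about 0.01 rad, and the tool carries 5.4 N. Handing in.

Run:
```python
from cell import env
import numpy as np
print(np.abs(env.get_obs()["joint_velocities"]).max())
print(env.sign_off())
```

```text
0.12404453361066514
the job is handed in; nothing more can be done
None
```

I rocked the red drive free of its dock and handed the job in at about 8.1 s. It was hanging still and upright about 28 mm above the dock; the hand-in gave no verdict.

- **Lean to the lamp:** I gripped the top with 60 N and leaned the drive 0.11 rad towards the lamp, which freed the far catch.
- **Lean the other way:** The first attempt measured only 0.057 rad against 0.098 on the tool, because the drive had turned slightly in the grip. I leaned it further, to 0.135 rad with the underside at about z = 0.039 m, and the lamp catch was free too.
- **Final checks:** The underside was at about 0.093 m and the tilt about 0.01 to 0.02 rad. The tool felt 5.4 N, which matches the drive's weight alone, and the joints were practically still.
- **Disagreement:** The scene camera's slope of the top face differed from the side camera's throughout, with only about 50 to 70 pixels to fit. I relied on the side camera and the tool pose.
- **Not measured:** The green drive and the bystanders were not re-measured at the end. The green drive looked unmoved in the last side picture, and the tool forces stayed at a few newtons at every reading.

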